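# Make up two kits of pipe fittings

## Task

Make up the two kits of pipe fittings in the blue trays: the gate valve, the tee and the long nipple go into the tray with three compartments, the elbow and the short nipple into the tray with two. Stand every fitting upright on the tray floor, as it stands on the bench, one to a compartment, and leave the union, the tin and the tape reel standing where they are.

Things in the scene. Friction and masses are not known exactly. Their poses are not given: they have to be found in the camera images.
- valve_center (a point): brass gate valve, 87 mm high, standing on the flats of its two hexagon ends (60 mm over the ends along its y, 42 mm wide along x; tips more easily towards x). Grip: the fixed black handwheel on top, 54 mm in diameter, rim 75 to 83 mm above the underside. The point is on the vertical axis, 43 mm above the underside (the rim's mid-height is 36 mm above it). About 0.42 kg
- tee_center (a point): zinc-grey steel pipe tee, standing on its branch as an upright T, 51 mm high: the run is a level bar 66 mm long along its x axis, at 33 mm height, 36 mm in diameter at the ends and 30 mm in the middle; the branch below is 36 mm in diameter at the foot. The point is on the branch's axis, 25.5 mm above the underside. About 0.24 kg
- elbow_center (a point): zinc-grey steel 90 degree pipe elbow, standing on one end, 51 mm high: an upright leg (36 mm in diameter at the foot, 30 mm above) and a level leg at 33 mm height which points along its +x and ends 33 mm from the upright leg's axis (36 mm in diameter at the end). The point is on the upright leg's axis, 25.5 mm above the underside. About 0.18 kg
- long_nipple_center (a point): long pipe nipple: a straight zinc-grey tube with threaded ends, 27 mm in diameter, 85 mm long, standing on end. The point is its centre, 42.5 mm above the underside. About 0.14 kg
- short_nipple_center (a point): short pipe nipple: the same tube, 27 mm in diameter, only 45 mm long, standing on end. The point is its centre, 22.5 mm above the underside. About 0.075 kg
- tray3: the blue plastic kit tray with three compartments in a row, 271 x 103 mm outside (279 x 111 mm over the rim), 26 mm high, fixed to the bench. Origin: centre of its underside; x along its length. Floor 4 mm thick, walls 4 mm; each compartment is 85 mm (along x) by 95 mm (along y) inside, centred at x = -89, 0 and +89 mm, y = 0. Partitions reach 23 mm, outer walls 26 mm above the bench
- tray2: the blue plastic kit tray with two compartments, 182 x 103 mm outside (190 x 111 mm over the rim), otherwise made like the other: compartments of 85 x 95 mm centred at x = -44.5 and +44.5 mm, y = 0. Fixed to the bench. Origin: centre of its underside; x along its length
- union: bystander: zinc-grey pipe union standing on end, a short fat fitting with a wide eight-sided nut round its middle, 50 mm over the nut's corners, 49 mm high, loose. Origin: centre of its underside
- tin: bystander: white and grey round tin of jointing compound with a steel lid, 57 mm in diameter, 56 mm high, loose. Origin: centre of its underside
- reel: bystander: white plastic reel of thread-sealing tape lying flat, 58 mm in diameter, 17 mm high, loose. Origin: centre of its underside
Mind the look-alikes: they are no part of the job. What is shaped like the part that bears elbow_center but red is not meant.

How it is judged:
By the outcome, as a careful person would: the job done as asked, in the order asked, and still so for the second after the job is handed in, with the robot touching nothing.
It also fails if it takes over 115 s, if anything falls off the work surface, if the arm or the gripper's body presses on something with over 40 N, if the wrist force passes 120 N, or if a joint passes its speed limit or range.

## Robot

A 6-joint arm with a two-finger parallel gripper is mounted at the origin on the work surface. World frame = base frame: x ahead of the robot, y to its left, z up, the work surface at z = 0. Lengths are in mm, angles in degrees, forces in N, time in s.
With the tool pointing down it reaches from about 300 to 775 mm from the base axis. Payload 14.6 kg.
Tool frame: the origin (TCP) lies on the front face of the gripper's body, between the roots of the fingers; the fingertips stand 73 mm ahead of it and the grasp point (between the pads) lies 54 mm ahead of it (robot.tcp_to_grasp is the z of the grasp point in the tool frame, in mm); z points along the fingers, x is the direction in which the jaws open and shut, and the axes are right-handed (so a half turn about z gives the same grasp; the last joint's range is limited). The gripper opens to 85 mm and grips with 20 to 120 N. Pads are 22 mm wide; open, the fingers measure 114 mm over their backs; the gripper's body (76 mm by 85 mm) begins 54 mm behind the grasp point. The pads swing forward as they close: fully open they stand 13 mm farther back than shut.
Start: joints at [66.658, 17.183, 87.147, -0, 75.671, -3.816], TCP at [183.83, 518.36, 303.881] pointing down, gripper open.
Joint ranges: [-173.82, 173.82], [-45.26, 126.66], [13.44, 144.39], [-59.66, 239.66], [0, 175.72], [-146.38, 146.38]. Speed limits (degrees/s): [127.2, 127.2, 147.25, 180, 180, 180].

## Interface

Orientations are given as [roll, pitch, yaw] about the fixed x, y, z axes, in that order (R = Rz(yaw) Ry(pitch) Rx(roll)).
In Python, from workcell import robot gives the robot as it stands. The module is installed in compiled form; this text tells all that it offers.
- The arm moves only by the shell command python3 -m jog 'ROWS' [FORCE]. ROWS is JSON, a list of rows, each an object with "dr": the turn, a rotation vector about the tool's x, y, z in degrees, a list of three; "travel": the shift along the tool's x, y, z in m, a list of three; "grip": the finger opening in m, from 0 to 0.0854. In form: [{"dr": [wx, wy, wz], "travel": [x, y, z], "grip": grip}, ...]. A call has 1 to 8 rows; each row shifts and turns the commanded pose from where the row before left it, along the tool's axes as they then stand; what a row does not reach is not made up. A row lasts 1/12 s, in which the tool goes at most 41.7 mm and 7.16 degrees, less where a joint would pass 70% of its speed; a pose out of reach is approached as far as the arm can. A call with a gripper value outside its range is refused whole. The fingers move at their own pace and stop on an object; FORCE is the grip in N (left out, the last holds). Time passes only in rows, so rows that do not move let the fingers close. It gives the time, the measured TCP pose, the force and the opening at its end, in the units of the state.
- robot.observe(): the state, without advancing time (a new reading comes with each control period).
- robot.get_image(name): name is "scene" or "top"; returns the picture (384x512x3 uint8, red, green, blue); there is no depth.
- robot.calibration(name): a dict with "intrinsics" (3x3 intrinsics, pixels), "origin" and "orientation" of the camera in the world. Camera axes: x right, y down, z forward; pixel columns grow to the right and rows downward; lengths in mm; the calibration is good to about 2 mm. A picture is of the moment at which its call begins. calibration takes no time and is no camera call.
- robot.hand_in(): hands the job in, once; it reports no verdict.
The state is a dict: "t": time; "joint_pos": joint angles; "qd": joint speeds; "joint_torque": joint torques, N m; "tcp_pos": TCP position; "orientation": TCP orientation; "ft_force": force on the tool from outside, world axes, zero at the start; "wrist_torque": the same for the moment, N m; "gripper_width": finger opening in mm.
Only numpy, scipy, OpenCV 4.12 (cv2) and the standard library are available. Lean on these libraries where they do the work, as an engineer would, in place of code of your own. Each camera call takes 0.05 s, during which the arm holds its last target. There are 200 camera calls.

## Working session

There is one attempt and no reset: what is moved stays moved. The work goes in short steps, Python scripts to look and compute and a shell command to move; the robot and the scene stay as the last step left them, time stands still between calls to the robot, and variables do not carry over. Pictures are saved under pics/ and viewed, about 12 in all and at most 16, crops included, and the job is handed in when it is done.

```bash
mkdir -p pics
python3 - <<'E'
from workcell import robot
import cv2,numpy as np
np.set_printoptions(precision=3,suppress=True)
for n in("scene","top"):
    im=robot.get_image(n); cv2.imwrite(f"pics/{n}0.png",cv2.resize(im[...,::-1],None,fx=1.56,fy=1.56,interpolation=cv2.INTER_CUBIC)); np.save(f"{n}0.npy",im)
    print(n,robot.calibration(n))
print(robot.observe())
E
```

```text
scene {'intrinsics': array([[452.18 ,   0.   , 261.534],
       [  0.   , 452.18 , 195.592],
       [  0.   ,   0.   ,   1.   ]]), 'origin': array([1157.484,  105.75 ,  747.592]), 'orientation': array([-136.528,    0.253,  100.328])}
top {'intrinsics': array([[381.756,   0.   , 250.654],
       [  0.   , 381.756, 181.331],
       [  0.   ,   0.   ,   1.   ]]), 'origin': array([435.948,  11.392, 958.604]), 'orientation': array([-175.675,   -1.116,  -89.882])}
{'t': 0.1, 'joint_pos': array([66.658, 17.213, 87.175, -0.002, 75.671, -3.815]), 'qd': array([ 0.064, -0.003, -0.103,  0.016, -0.065, -0.007]), 'joint_torque': array([  0.   , -54.438, -36.237,  -0.   ,   0.003,   0.   ]), 'tcp_pos': array([183.785, 518.252, 303.39 ]), 'orientation': array([-179.998,    0.059,   70.474]), 'ft_force': array([ 0.397, -0.183, -0.565]), 'wrist_torque': array([-0.037,  0.021, -0.008]), 'gripper_width': 85.30183822289644}
```

View pics/scene0.png

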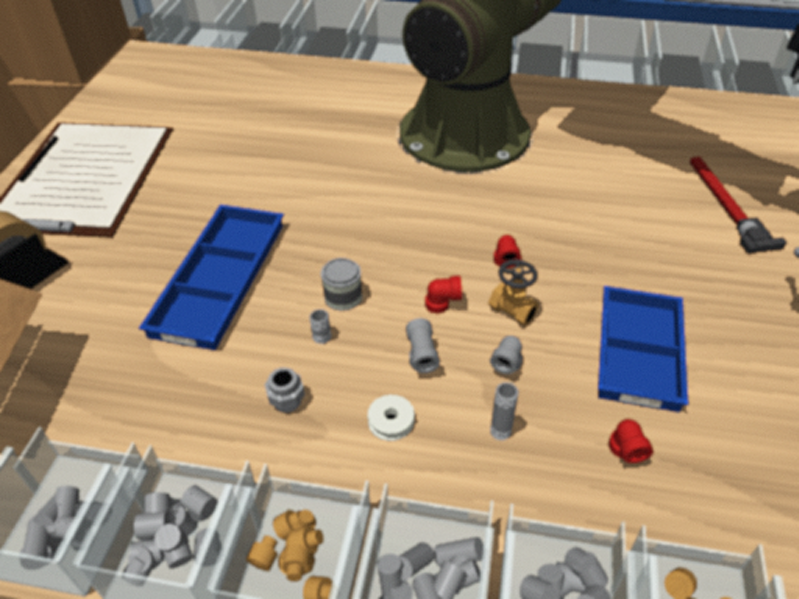

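View pics/top0.png

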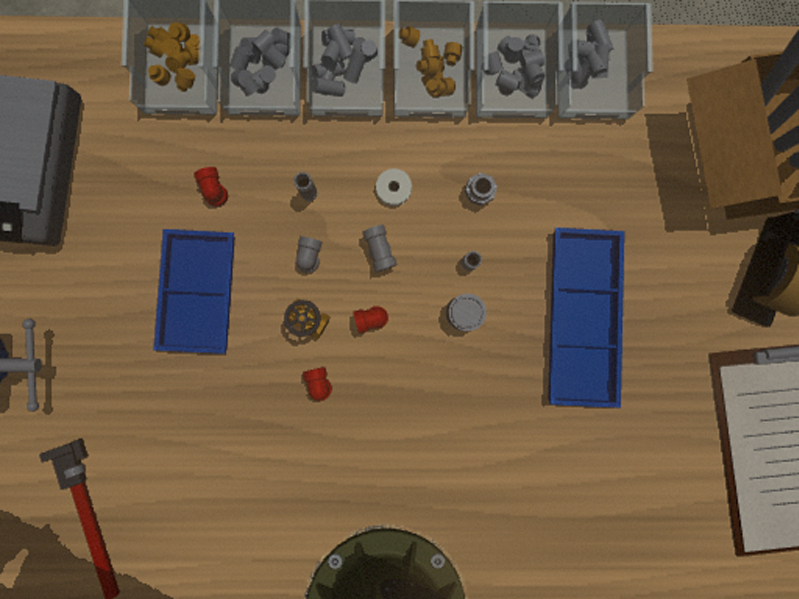

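The scene view (pixels of the 800 px picture) shows:
- **Trays:** tray3 on the left at (215,278), tray2 at (643,348).
- **Fittings:** valve (516,293), tee (422,347), grey elbow (508,357), long nipple (503,411), short nipple (320,326).
- **Bystanders:** union (285,390), tin (342,283), reel (391,416).
- **Red parts:** (443,293), (507,250) and (630,441).

Next I'll take enlarged crops to confirm these and the masks.

```bash
cat > h.py <<'E'
import numpy as np,cv2
from scipy.spatial.transform import Rotation as R
from workcell import robot
np.set_printoptions(precision=1,suppress=True)
def cast(n,uv,z):
    c=robot.calibration(n);M=R.from_euler('xyz',c['orientation'],degrees=True).as_matrix()
    uv=np.atleast_2d(np.asarray(uv,float))
    d=(M@np.linalg.inv(c['intrinsics'])@np.c_[uv,np.ones(len(uv))].T).T
    return c['origin'][:2]+d[:,:2]*((z-c['origin'][2])/d[:,2])[:,None]
def blobs(m,lo=40,hi=9999):
    cs,_=cv2.findContours(m.astype(np.uint8),cv2.RETR_EXTERNAL,cv2.CHAIN_APPROX_NONE)
    return [c for c in cs if lo<cv2.contourArea(c)<hi]
def masks(im):
    h=cv2.cvtColor(im,cv2.COLOR_RGB2HSV);H,S,V=[h[...,i].astype(int) for i in range(3)]
    return dict(grey=(S<60)&(V>45),blue=(H>100)&(H<130)&(S>150),red=((H<6)|(H>174))&(S>170))
E
python3 - <<'E'
from h import *
top=np.load("top0.npy");sc=np.load("scene0.npy")
m=masks(top)
for k in m:
    mm=m[k].copy(); mm[:85]=0;mm[270:]=0;mm[:,:95]=0;mm[:,410:]=0
    if k=="grey": mm=cv2.morphologyEx(mm.astype(np.uint8),cv2.MORPH_OPEN,np.ones((2,2)))
    for c in blobs(mm):
        (cx,cy),wh,a=cv2.minAreaRect(c)
        print(k,np.array([cx,cy]),np.array(wh),"ang %.1f area %.0f"%(a,cv2.contourArea(c)))
        if k=="blue": print(" corners z26",cast("top",cv2.boxPoints(cv2.minAreaRect(c)),26).tolist())
        else: print("  z0",cast("top",[cx,cy],0),"z50",cast("top",[cx,cy],50))
a=cv2.resize(top[95:225,175:330,::-1],None,fx=5,fy=4.6 if 0 else 4.6,interpolation=cv2.INTER_CUBIC)
a=cv2.resize(top[98:222,175:325,::-1],None,fx=4.8,fy=4.8,interpolation=cv2.INTER_CUBIC)
b=cv2.resize(sc[155:285,195:355,::-1],None,fx=4.6,fy=4.6,interpolation=cv2.INTER_CUBIC)
cv2.imwrite("pics/topc.png",a);cv2.imwrite("pics/scc.png",b)
E
```

```text
grey [300.  200.5] [23.3 23.3] ang 45.0 area 428
  z0 [[ 460.6 -131.4]] z50 [[ 459.3 -123.9]]
grey [198.1 164.1] [13.8 21.9] ang 8.7 area 235
  z0 [[551.6 125.4]] z50 [[545.6 119.5]]
grey [243.9 159.7] [27.8 13.9] ang 71.6 area 315
  z0 [[563.3  10.1]] z50 [[556.7  10.1]]
grey [309.  121.5] [19. 18.] ang 90.0 area 266
  z0 [[ 662.4 -156. ]] z50 [[ 650.6 -147.3]]
grey [195.7 118.8] [15.4 10.9] ang 66.8 area 58
  z0 [[667.5 133. ]] z50 [[655.5 126.7]]
grey [253.  120.5] [23. 22.] ang 90.0 area 396
  z0 [[664.1 -12.8]] z50 [[652.2 -11.5]]
blue [124.  186.4] [45.4 77.7] ang 3.6 area 3312
 corners z26 [[402.68350328401914, 359.1919978788442], [591.468707534327, 353.42228678316394], [585.0410745083805, 242.82974845430917], [396.0277087693388, 250.3107280648253]]
blue [376.1 203.2] [ 44.8 113.4] ang 1.5 area 4813
 corners z26 [[317.9385691393407, -253.4541231008377], [595.6122321937842, -266.12589918358134], [593.174263222538, -377.9539843763516], [314.99079855892694, -362.7486077119912]]
red [203.5 246. ] [19.9 14.2] ang 71.6 area 197
  z0 [[347.2 109.5]] z50 [[351.8 104.4]]
red [237.4 203.2] [13.3 20.2] ang 71.6 area 200
  z0 [[453.4  26. ]] z50 [[452.5  25.2]]
red [135.1 119. ] [25.1 14.5] ang 65.0 area 242
  z0 [[666.  286.1]] z50 [[654.  271.8]]
```

View pics/topc.png

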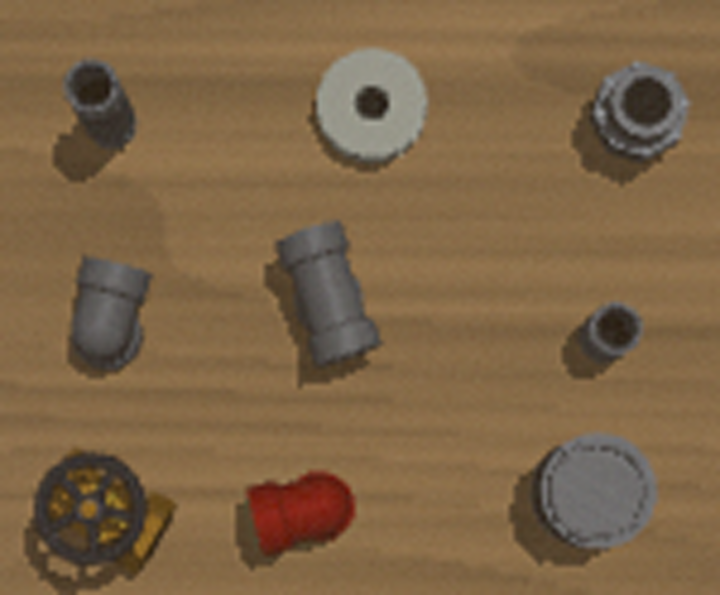

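View pics/scc.png

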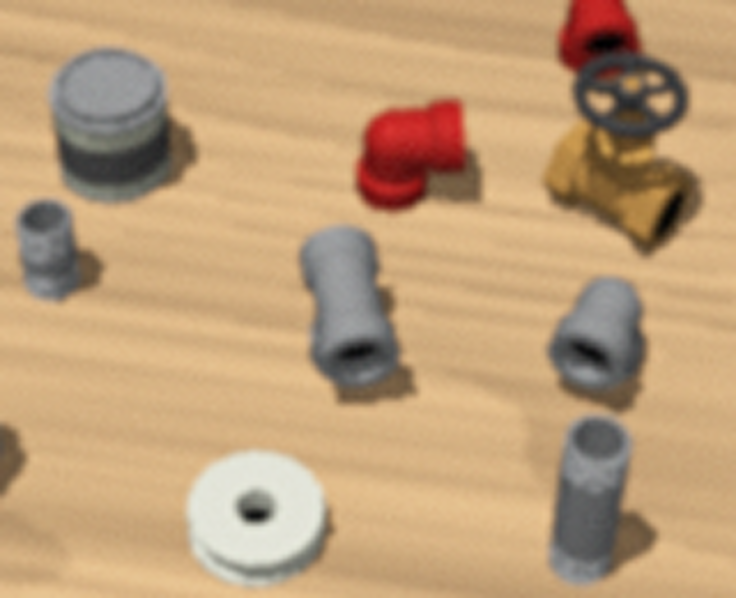

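The crops confirm it. The only grey elbow is at top-crop (108,315); the red elbows are the look-alikes. The tee is at (328,292), the valve wheel at (89,508), the long nipple mouth at (92,85) and the short nipple mouth at (614,328).

Run:
```python
from h import *
T=lambda u,v:[175+u/4.8-.4,98+v/4.8-.4]
S=lambda u,v:[195+u/4.6-.4,155+v/4.6-.4]
def two(name,t,s,z): print(name,cast("top",T(*t),z),cast("scene",S(*s),z))
two("valve wheel",(89,508),(631,96),81)
two("longnip top",(92,85),(599,438),85)
two("shortnip top",(614,328),(45,217),45)
print("tee ends",cast("top",[T(312,240),T(348,348)],36), cast("scene",S(357,351),33))
print("tee ctr",cast("top",T(329,292),35))
print("elbow end/bend",cast("top",[T(117,268),T(103,335)],36),cast("scene",S(588,352),33))
v=cast("scene",S(665,215),19);print("valve end",v, "top", cast("top",T(152,535),19))
top=np.load("top0.npy");m=masks(top)["blue"];m[:,:95]=0;m[:,410:]=0
for c in blobs(m,1000):
    p=cast("top",cv2.boxPoints(cv2.minAreaRect(c)),26);ctr=p.mean(0);e=p[1]-p[0]+p[2]-p[3]
    e=e if abs(e[0])>abs((p[2]-p[1])[0]) else p[2]-p[1]+p[3]-p[0]
    print("tray",ctr,"yaw",np.degrees(np.arctan2(e[1],e[0])))
print("tray corners scene")
for c in blobs(masks(np.load("scene0.npy"))["blue"],1000):
    p=cv2.approxPolyDP(cv2.convexHull(c),6,True)[:,0]
    if len(p)==4: print(cast("scene",p,26).tolist(),cast("scene",p,26).mean(0))
print(cast("top",[T(641,105)],45),"union;tin",cast("top",[T(598,490)],56),"reel",cast("top",T(371,104),17))
```

```text
valve wheel [[451.2 126. ]] [[452.4 125.5]]
longnip top [[655.1 126.8]] [[653.1 127.4]]
shortnip top [[ 542.8 -131.4]] [[ 541.6 -132.5]]
tee ends [[588.2  20.7]
 [533.1   2.3]] [[584.8  20.2]]
tee ctr [[561.8  12. ]]
elbow end/bend [[573.4 119.4]
 [539.2 126. ]] [[567.5 120.4]]
valve end [[465.8 149.4]] top [[438.6 101.9]]
tray [493.8 301.4] yaw -2.008735952528552
tray [ 455.4 -315.1] yaw -2.871072461908962
tray corners scene
[[399.8317513368852, 253.65713951813717], [406.7104057459702, 357.6968986395413], [599.9114628721588, 340.5545783927724], [597.6124456350002, 245.98541747114643]] [501.  299.5]
[[-510.71830610478014, 144.53447511216453], [-606.6607123264976, 401.8616316648854], [-597.7848340046849, 699.8411389477604], [-530.5383157452352, 687.47020664087]] [-561.4  483.4]
[[ 656.8 -146.1]] union;tin [[ 461.1 -121.1]] reel [[663.1  -9.6]]
```

```bash
cat > plan.py <<'E'
# usage: plan.py x y z yaw  -> turn needed, then tool-axis travel at present yaw and at the new yaw
import sys;from h import *
o=robot.observe();p=o['tcp_pos'];y0=o['orientation'][2]
print("t %.1f tcp"%o['t'],p,"rpy",o['orientation'],"F",o['ft_force'],"w %.1f"%o['gripper_width'],"q6 %.0f"%o['joint_pos'][5])
if len(sys.argv)>1:
    x,y,z,w=map(float,sys.argv[1:]);d=np.array([x,y,z])-p
    for a in(y0,w):
        c,s=np.cos(np.radians(a)),np.sin(np.radians(a))
        print("yaw %.1f travel mm"%a,np.array([d[0]*c+d[1]*s,d[0]*s-d[1]*c,-d[2]]),"dist %.0f"%np.linalg.norm(d))
    print("dr z",(y0-w+180)%360-180)
E
python3 plan.py 451.8 125.7 230 60.2
```

```text
t 0.1 tcp [183.8 518.3 303.4] rpy [-180.     0.1   70.5] F [ 0.4 -0.2 -0.6] w 85.3 q6 -4
yaw 70.5 travel mm [-280.4  383.8   73.4] dist 481
yaw 60.2 travel mm [-207.4  427.7   73.4] dist 481
dr z 10.273653626969974
```

```bash
python3 -m jog '[{"dr":[0,0,0],"travel":[-0.020,0.0274,0.005],"grip":0.085},{"dr":[0,0,0],"travel":[-0.020,0.0274,0.005],"grip":0.085},{"dr":[0,0,0],"travel":[-0.020,0.0274,0.005],"grip":0.085},{"dr":[0,0,0],"travel":[-0.020,0.0274,0.005],"grip":0.085},{"dr":[0,0,0],"travel":[-0.020,0.0274,0.005],"grip":0.085},{"dr":[0,0,0],"travel":[-0.020,0.0274,0.005],"grip":0.085},{"dr":[0,0,0],"travel":[-0.020,0.0274,0.005],"grip":0.085}]' 40
python3 -m jog '[{"dr":[0,0,0],"travel":[-0.020,0.0274,0.005],"grip":0.085},{"dr":[0,0,0],"travel":[-0.020,0.0274,0.005],"grip":0.085},{"dr":[0,0,0],"travel":[-0.020,0.0274,0.005],"grip":0.085},{"dr":[0,0,0],"travel":[-0.020,0.0274,0.005],"grip":0.085},{"dr":[0,0,0],"travel":[-0.020,0.0274,0.005],"grip":0.085},{"dr":[0,0,0],"travel":[-0.020,0.0274,0.005],"grip":0.085},{"dr":[0,0,0],"travel":[-0.020,0.0274,0.005],"grip":0.085}]'
python3 -m jog '[{"dr":[0,0,5.1],"travel":[0,0,0],"grip":0.085},{"dr":[0,0,5.1],"travel":[0,0,0],"grip":0.085},{"dr":[0,0,0],"travel":[0,0,0],"grip":0.085},{"dr":[0,0,0],"travel":[0,0,0],"grip":0.085},{"dr":[0,0,0],"travel":[0,0,0],"grip":0.085}]'
python3 plan.py 451.8 125.7 130 60.2
```

```text
t: 0.68
tcp_pos: [318.3, 320.8, 268.5]
orientation: [-180.0, 0.0, 70.5]
ft_force: [0.3, 0.3, -0.5]
gripper_width: 85.0
t: 1.27
tcp_pos: [452.3, 124.6, 233.5]
orientation: [-180.0, 0.0, 70.5]
ft_force: [1.0, 0.8, -0.4]
gripper_width: 84.9
t: 1.68
tcp_pos: [451.6, 126.5, 233.8]
orientation: [-180.0, 0.0, 60.5]
ft_force: [0.1, 0.4, 0.9]
gripper_width: 84.8
t 1.7 tcp [451.6 126.5 233.8] rpy [-180.     0.    60.5] F [0.1 0.4 0.9] w 84.8 q6 -49
yaw 60.5 travel mm [ -0.6   0.5 103.8] dist 104
yaw 60.2 travel mm [ -0.6   0.5 103.8] dist 104
dr z 0.2697587270057227
```

```bash
python3 -m jog '[{"dr":[0,0,0],"travel":[0,0,0.025],"grip":0.085},{"dr":[0,0,0],"travel":[0,0,0.025],"grip":0.085},{"dr":[0,0,0],"travel":[0,0,0.022],"grip":0.085},{"dr":[0,0,0],"travel":[0,0,0.018],"grip":0.085},{"dr":[0,0,0],"travel":[0,0,0.014],"grip":0.085},{"dr":[0,0,0],"travel":[0,0,0],"grip":0.085},{"dr":[0,0,0],"travel":[0,0,0],"grip":0.070},{"dr":[0,0,0],"travel":[0,0,0],"grip":0.062}]' 40
python3 -m jog '[{"dr":[0,0,0],"travel":[0,0,0],"grip":0.056},{"dr":[0,0,0],"travel":[0,0,0],"grip":0.045},{"dr":[0,0,0],"travel":[0,0,0],"grip":0.045},{"dr":[0,0,0],"travel":[0,0,0],"grip":0.045},{"dr":[0,0,0],"travel":[0,0,0],"grip":0.045},{"dr":[0,0,0],"travel":[0,0,0],"grip":0.045}]'
python3 -m jog '[{"dr":[0,0,0],"travel":[0,0,-0.005],"grip":0.045},{"dr":[0,0,0],"travel":[0,0,-0.010],"grip":0.045},{"dr":[0,0,0],"travel":[0,0,-0.020],"grip":0.045},{"dr":[0,0,0],"travel":[0,0,-0.025],"grip":0.045},{"dr":[0,0,0],"travel":[0,0,-0.025],"grip":0.045},{"dr":[0,0,0],"travel":[0,0,-0.020],"grip":0.045},{"dr":[0,0,0],"travel":[0,0,-0.010],"grip":0.045},{"dr":[0,0,0],"travel":[0,0,0],"grip":0.045}]'
python3 plan.py 366.5 -310.6 245 87
```

```text
t: 2.35
tcp_pos: [452.1, 126.5, 130.8]
orientation: [179.9, -0.0, 60.3]
ft_force: [0.0, 0.7, -0.4]
gripper_width: 63.3
t: 2.85
tcp_pos: [452.3, 126.3, 131.2]
orientation: [179.9, -0.1, 60.3]
ft_force: [-2.9, -2.5, 7.6]
gripper_width: 52.4
t: 3.52
tcp_pos: [452.2, 126.4, 247.3]
orientation: [179.8, -0.2, 60.3]
ft_force: [0.6, -0.6, -3.3]
gripper_width: 52.4
t 3.5 tcp [452.2 126.4 247.3] rpy [179.8  -0.2  60.3] F [ 0.6 -0.6 -3.3] w 52.4 q6 -49
yaw 60.3 travel mm [-422.   142.2    2.3] dist 445
yaw 87.0 travel mm [-440.9  -62.7    2.3] dist 445
dr z -26.71717597676485
```

```bash
python3 -m jog '[{"dr":[0,0,0],"travel":[-0.012,0.004,0],"grip":0.045},{"dr":[0,0,0],"travel":[-0.025,0.0085,0],"grip":0.045},{"dr":[0,0,0],"travel":[-0.027,0.009,0],"grip":0.045},{"dr":[0,0,0],"travel":[-0.027,0.009,0],"grip":0.045},{"dr":[0,0,0],"travel":[-0.027,0.009,0],"grip":0.045},{"dr":[0,0,0],"travel":[-0.027,0.009,0],"grip":0.045},{"dr":[0,0,0],"travel":[-0.027,0.009,0],"grip":0.045},{"dr":[0,0,0],"travel":[-0.027,0.009,0],"grip":0.045}]'
python3 -m jog '[{"dr":[0,0,0],"travel":[-0.027,0.009,0],"grip":0.045},{"dr":[0,0,0],"travel":[-0.027,0.009,0],"grip":0.045},{"dr":[0,0,0],"travel":[-0.027,0.009,0],"grip":0.045},{"dr":[0,0,0],"travel":[-0.027,0.009,0],"grip":0.045},{"dr":[0,0,0],"travel":[-0.027,0.009,0],"grip":0.045},{"dr":[0,0,0],"travel":[-0.027,0.009,0],"grip":0.045},{"dr":[0,0,0],"travel":[-0.027,0.010,0],"grip":0.045},{"dr":[0,0,0],"travel":[-0.020,0.008,0],"grip":0.045}]'
python3 -m jog '[{"dr":[0,0,-4],"travel":[0,0,0],"grip":0.045},{"dr":[0,0,-6],"travel":[0,0,0],"grip":0.045},{"dr":[0,0,-6],"travel":[0,0,0],"grip":0.045},{"dr":[0,0,-6],"travel":[0,0,0],"grip":0.045},{"dr":[0,0,-4.7],"travel":[0,0,0],"grip":0.045},{"dr":[0,0,0],"travel":[0,0,0],"grip":0.045},{"dr":[0,0,0],"travel":[0,0,0],"grip":0.045}]'
python3 plan.py 366.5 -310.6 145 87
python3 - <<'E'
from h import *
for n in("scene","top"):
    im=robot.get_image(n);np.save(n+"1.npy",im)
a=cv2.resize(np.load("scene1.npy")[80:260,70:250,::-1],(390,390));b=cv2.resize(np.load("top1.npy")[130:280,300:450,::-1],(390,390))
cv2.imwrite("pics/v1.png",np.hstack([a,b]))
E
```

```text
t: 4.18
tcp_pos: [409.9, -80.7, 243.8]
orientation: [-179.9, 0.0, 60.3]
ft_force: [0.5, -0.7, -2.5]
gripper_width: 52.3
t: 4.85
tcp_pos: [368.8, -298.4, 243.6]
orientation: [-179.9, -0.0, 60.2]
ft_force: [1.3, -0.1, -4.0]
gripper_width: 52.1
t: 5.43
tcp_pos: [369.5, -296.5, 244.0]
orientation: [-179.9, -0.1, 86.8]
ft_force: [-0.2, -0.1, -3.3]
gripper_width: 52.2
t 5.4 tcp [ 369.5 -296.5  244. ] rpy [-179.9   -0.1   86.8] F [-0.2 -0.1 -3.3] w 52.2 q6 -130
yaw 86.8 travel mm [-14.2  -2.3  99. ] dist 100
yaw 87.0 travel mm [-14.2  -2.3  99. ] dist 100
dr z -0.1795265866950615
```

View pics/v1.png

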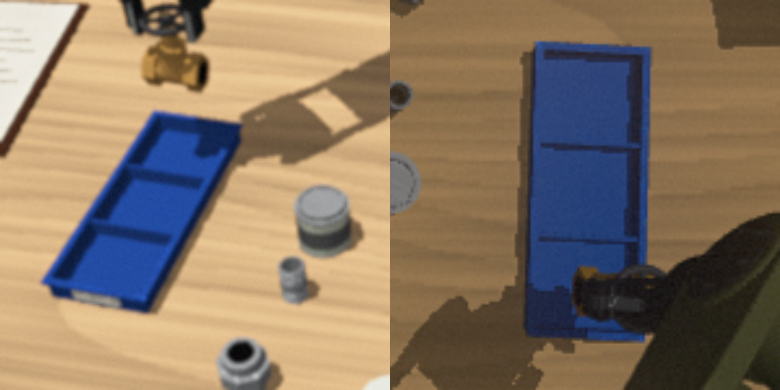

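The valve hangs upright in the gripper over the near end of tray3. I'll lower it to about 1 mm above the floor and release.

```bash
python3 -m jog '[{"dr":[0,0,0],"travel":[-0.007,-0.001,0.010],"grip":0.045},{"dr":[0,0,0],"travel":[-0.007,-0.001,0.020],"grip":0.045},{"dr":[0,0,0],"travel":[0,0,0.025],"grip":0.045},{"dr":[0,0,0],"travel":[0,0,0.025],"grip":0.045},{"dr":[0,0,0],"travel":[0,0,0.015],"grip":0.045},{"dr":[0,0,0],"travel":[0,0,0.008],"grip":0.045},{"dr":[0,0,0],"travel":[0,0,0.004],"grip":0.045},{"dr":[0,0,0],"travel":[0,0,0],"grip":0.045}]'
python3 plan.py
```

```text
t: 6.2
tcp_pos: [366.9, -310.7, 137.3]
orientation: [-180.0, -0.0, 86.9]
ft_force: [-0.4, 0.1, -3.7]
gripper_width: 52.5
t 6.2 tcp [ 366.9 -310.7  137.3] rpy [-180.    -0.    86.9] F [-0.4  0.1 -3.7] w 52.5 q6 -132
```

```bash
python3 -m jog '[{"dr":[0,0,0],"travel":[0,0,0.001],"grip":0.045},{"dr":[0,0,0],"travel":[0,0,0.001],"grip":0.045},{"dr":[0,0,0],"travel":[0,0,0.001],"grip":0.045},{"dr":[0,0,0],"travel":[0,0,0],"grip":0.045},{"dr":[0,0,0],"travel":[0,0,0],"grip":0.045}]'
python3 -m jog '[{"dr":[0,0,0],"travel":[0,0,0],"grip":0.054},{"dr":[0,0,0],"travel":[0,0,0],"grip":0.058},{"dr":[0,0,0],"travel":[0,0,0],"grip":0.066},{"dr":[0,0,0],"travel":[0,0,0],"grip":0.074},{"dr":[0,0,0],"travel":[0,0,-0.005],"grip":0.078},{"dr":[0,0,0],"travel":[0,0,-0.020],"grip":0.080},{"dr":[0,0,0],"travel":[0,0,-0.040],"grip":0.080},{"dr":[0,0,0],"travel":[0,0,-0.040],"grip":0.080}]'
python3 plan.py 560.7 11.7 220 108.5
```

```text
t: 6.62
tcp_pos: [367.2, -310.9, 135.5]
orientation: [179.9, 0.1, 87.0]
ft_force: [0.4, -1.6, 0.2]
gripper_width: 52.1
t: 7.28
tcp_pos: [366.6, -310.2, 240.8]
orientation: [-179.9, -0.1, 87.0]
ft_force: [1.3, 0.1, 0.7]
gripper_width: 80.1
t 7.3 tcp [ 366.6 -310.2  240.8] rpy [-179.9   -0.1   87. ] F [1.3 0.1 0.7] w 80.1 q6 -132
yaw 87.0 travel mm [331.7 176.9  20.8] dist 376
yaw 108.5 travel mm [243.6 286.2  20.8] dist 376
dr z -21.526539573081664
```

```bash
python3 -m jog '[{"dr":[0,0,0],"travel":[0.0302,0.0161,0.002],"grip":0.08},{"dr":[0,0,0],"travel":[0.0302,0.0161,0.002],"grip":0.075},{"dr":[0,0,0],"travel":[0.0302,0.0161,0.002],"grip":0.070},{"dr":[0,0,0],"travel":[0.0302,0.0161,0.002],"grip":0.070},{"dr":[0,0,0],"travel":[0.0302,0.0161,0.002],"grip":0.070},{"dr":[0,0,0],"travel":[0.0302,0.0161,0.002],"grip":0.070}]'
python3 -m jog '[{"dr":[0,0,0],"travel":[0.0302,0.0161,0.002],"grip":0.07},{"dr":[0,0,0],"travel":[0.0302,0.0161,0.002],"grip":0.07},{"dr":[0,0,0],"travel":[0.0302,0.0161,0.002],"grip":0.07},{"dr":[0,0,0],"travel":[0.0302,0.0161,0.002],"grip":0.07},{"dr":[0,0,0],"travel":[0.0302,0.0161,0.002],"grip":0.07}]'
python3 -m jog '[{"dr":[0,0,-5.4],"travel":[0,0,0.020],"grip":0.07},{"dr":[0,0,-5.4],"travel":[0,0,0.020],"grip":0.07},{"dr":[0,0,-5.4],"travel":[0,0,0.020],"grip":0.07},{"dr":[0,0,-5.4],"travel":[0,0,0.010],"grip":0.07},{"dr":[0,0,0],"travel":[0,0,0],"grip":0.07},{"dr":[0,0,0],"travel":[0,0,0],"grip":0.07}]'
python3 plan.py 560.7 11.7 88 108.5
python3 - <<'E'
from h import *
for n in("scene","top"):
    im=robot.get_image(n);np.save(n+"2.npy",im)
a=cv2.resize(np.load("scene2.npy")[100:290,70:380,::-1],None,fx=1.8,fy=1.8);b=cv2.resize(np.load("top2.npy")[100:260,180:425,::-1],(558,250))
cv2.imwrite("pics/v2.png",np.vstack([a,b]))
E
```

```text
t: 7.78
tcp_pos: [473.6, -133.2, 228.4]
orientation: [180.0, 0.0, 87.0]
ft_force: [-0.1, -0.1, 0.4]
gripper_width: 70.0
t: 8.2
tcp_pos: [562.0, 13.5, 218.3]
orientation: [180.0, -0.0, 87.0]
ft_force: [0.7, -1.2, -0.8]
gripper_width: 70.0
t: 8.7
tcp_pos: [561.4, 11.8, 148.2]
orientation: [-180.0, -0.0, 108.4]
ft_force: [0.0, -0.1, 0.1]
gripper_width: 70.0
t 8.7 tcp [561.4  11.8 148.2] rpy [-180.    -0.   108.4] F [ 0.  -0.1  0.1] w 70.0 q6 -111
yaw 108.4 travel mm [ 0.2 -0.7 60.2] dist 60
yaw 108.5 travel mm [ 0.2 -0.7 60.2] dist 60
dr z -0.09546703954856639
```

View pics/v2.png

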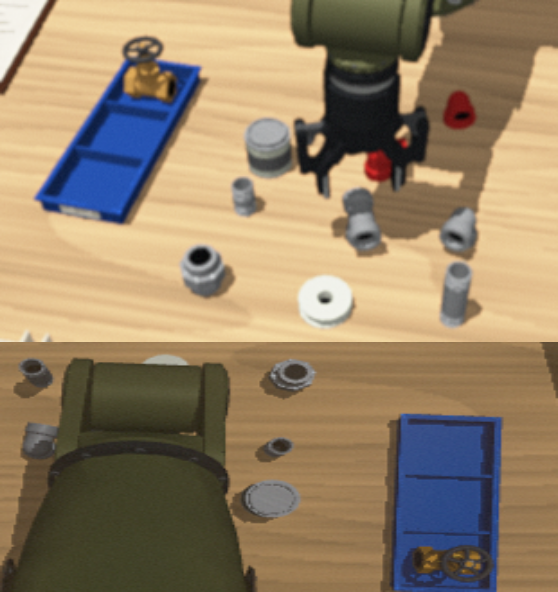

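The valve stands upright in the near compartment of tray3, and the gripper straddles the tee. I'll grasp the tee now.

```bash
python3 -m jog '[{"dr":[0,0,0],"travel":[0,-0.0007,0.015],"grip":0.07},{"dr":[0,0,0],"travel":[0,0,0.020],"grip":0.07},{"dr":[0,0,0],"travel":[0,0,0.015],"grip":0.07},{"dr":[0,0,0],"travel":[0,0,0.010],"grip":0.065},{"dr":[0,0,0],"travel":[0,0,0],"grip":0.055},{"dr":[0,0,0],"travel":[0,0,0],"grip":0.045},{"dr":[0,0,0],"travel":[0,0,0],"grip":0.038},{"dr":[0,0,0],"travel":[0,0,0],"grip":0.033}]' 40
python3 -m jog '[{"dr":[0,0,0],"travel":[0,0,0],"grip":0.028},{"dr":[0,0,0],"travel":[0,0,0],"grip":0.020},{"dr":[0,0,0],"travel":[0,0,0],"grip":0.020},{"dr":[0,0,0],"travel":[0,0,0],"grip":0.020},{"dr":[0,0,0],"travel":[0,0,0],"grip":0.020}]'
python3 plan.py
python3 -m jog '[{"dr":[0,0,0],"travel":[0,0,-0.005],"grip":0.020},{"dr":[0,0,0],"travel":[0,0,-0.015],"grip":0.020},{"dr":[0,0,0],"travel":[0,0,-0.025],"grip":0.020},{"dr":[0,0,0],"travel":[0,0,-0.025],"grip":0.020},{"dr":[0,0,0],"travel":[0,0,-0.025],"grip":0.020},{"dr":[0,0,0],"travel":[0,0,-0.015],"grip":0.020},{"dr":[0,0,0],"travel":[0,0,0],"grip":0.020}]'
python3 plan.py 544.3 -319.6 195 87.1
```

```text
t: 9.47
tcp_pos: [561.3, 11.6, 89.1]
orientation: [179.9, 0.0, 108.6]
ft_force: [-0.9, 2.5, 2.5]
gripper_width: 33.1
t: 9.88
tcp_pos: [561.2, 11.7, 89.2]
orientation: [179.9, 0.0, 108.6]
ft_force: [-1.7, 2.9, 7.3]
gripper_width: 28.8
t 9.9 tcp [561.2  11.7  89.2] rpy [179.9   0.  108.6] F [-1.7  2.9  7.3] w 28.8 q6 -111
t: 10.47
tcp_pos: [561.7, 11.5, 201.7]
orientation: [179.7, 0.1, 108.6]
ft_force: [-0.0, -1.1, -2.1]
gripper_width: 28.6
t 10.5 tcp [561.7  11.5 201.7] rpy [179.7   0.1 108.6] F [-0.  -1.1 -2.1] w 28.6 q6 -111
yaw 108.6 travel mm [-308.3 -121.9    6.7] dist 332
yaw 87.1 travel mm [-331.6   -0.6    6.7] dist 332
dr z 21.46949874946384
```

```bash
python3 -m jog '[{"dr":[0,0,5.4],"travel":[0,0,0],"grip":0.020},{"dr":[0,0,5.4],"travel":[0,0,0],"grip":0.020},{"dr":[0,0,5.4],"travel":[0,0,0],"grip":0.020},{"dr":[0,0,5.3],"travel":[0,0,0],"grip":0.020},{"dr":[0,0,0],"travel":[-0.013,0,0],"grip":0.020},{"dr":[0,0,0],"travel":[-0.027,0,0],"grip":0.020},{"dr":[0,0,0],"travel":[-0.030,0,0],"grip":0.020},{"dr":[0,0,0],"travel":[-0.030,0,0],"grip":0.020}]'
python3 -m jog '[{"dr":[0,0,0],"travel":[-0.030,0,0],"grip":0.020},{"dr":[0,0,0],"travel":[-0.030,0,0],"grip":0.020},{"dr":[0,0,0],"travel":[-0.030,0,0],"grip":0.020},{"dr":[0,0,0],"travel":[-0.030,0,0],"grip":0.020},{"dr":[0,0,0],"travel":[-0.030,0,0],"grip":0.020},{"dr":[0,0,0],"travel":[-0.030,0,0],"grip":0.020},{"dr":[0,0,0],"travel":[-0.030,0,0],"grip":0.020},{"dr":[0,0,0],"travel":[-0.021,0,0],"grip":0.020}]'
python3 -m jog '[{"dr":[0,0,0],"travel":[0,0,0],"grip":0.020},{"dr":[0,0,0],"travel":[0,0,0],"grip":0.020}]'
python3 plan.py 544.3 -319.6 93.7 87.1
python3 - <<'E'
from h import *
for n in("scene","top"):
    im=robot.get_image(n);np.save(n+"3.npy",im)
a=cv2.resize(np.load("scene3.npy")[100:290,70:260,::-1],(390,390));b=cv2.resize(np.load("top3.npy")[110:260,290:440,::-1],(390,390))
cv2.imwrite("pics/v3.png",np.hstack([a,b]))
E
```

```text
t: 11.13
tcp_pos: [555.1, -89.8, 197.0]
orientation: [-179.9, -0.0, 87.3]
ft_force: [-0.1, -0.4, -2.2]
gripper_width: 28.7
t: 11.8
tcp_pos: [542.6, -322.0, 196.8]
orientation: [-179.9, -0.0, 87.1]
ft_force: [0.1, 0.1, -2.0]
gripper_width: 29.0
t: 11.97
tcp_pos: [542.9, -320.4, 196.6]
orientation: [-179.9, -0.0, 87.1]
ft_force: [0.4, 1.3, -3.1]
gripper_width: 28.8
t 12.0 tcp [ 542.9 -320.4  196.6] rpy [-179.9   -0.    87.1] F [ 0.4  1.3 -3.1] w 28.8 q6 -121
yaw 87.1 travel mm [  0.9   1.4 102.9] dist 103
yaw 87.1 travel mm [  0.9   1.4 102.9] dist 103
dr z -0.024585463099811022
```

View pics/v3.png

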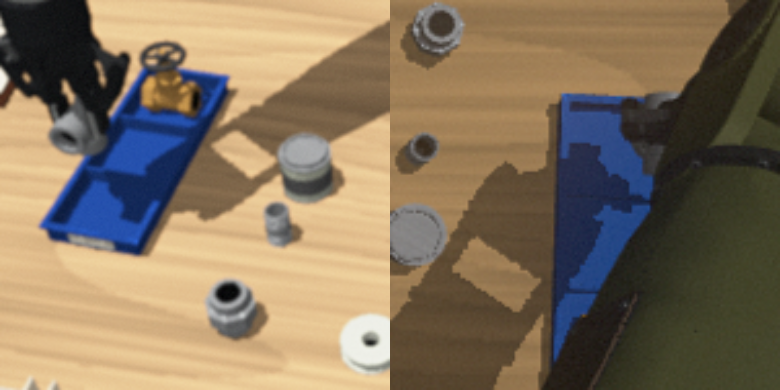

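The tee is held over the far compartment and the valve still stands. I'll lower the tee.

```bash
python3 -m jog '[{"dr":[0,0,0],"travel":[0.001,0.0014,0.015],"grip":0.020},{"dr":[0,0,0],"travel":[0,0,0.025],"grip":0.020},{"dr":[0,0,0],"travel":[0,0,0.025],"grip":0.020},{"dr":[0,0,0],"travel":[0,0,0.018],"grip":0.020},{"dr":[0,0,0],"travel":[0,0,0.010],"grip":0.020},{"dr":[0,0,0],"travel":[0,0,0.005],"grip":0.020},{"dr":[0,0,0],"travel":[0,0,0.002],"grip":0.020},{"dr":[0,0,0],"travel":[0,0,0],"grip":0.020}]'
python3 -m jog '[{"dr":[0,0,0],"travel":[0,0,0.001],"grip":0.020},{"dr":[0,0,0],"travel":[0,0,0.001],"grip":0.020},{"dr":[0,0,0],"travel":[0,0,0.001],"grip":0.020},{"dr":[0,0,0],"travel":[0,0,0],"grip":0.020}]'
python3 plan.py
```

```text
t: 12.73
tcp_pos: [545.6, -318.0, 98.5]
orientation: [180.0, 0.0, 87.1]
ft_force: [0.3, -0.6, -1.4]
gripper_width: 28.7
t: 13.07
tcp_pos: [545.3, -318.1, 95.1]
orientation: [180.0, 0.0, 87.1]
ft_force: [-1.0, -0.9, -2.7]
gripper_width: 29.0
t 13.1 tcp [ 545.3 -318.1   95.1] rpy [180.    0.   87.1] F [-1.  -0.9 -2.7] w 29.0 q6 -121
```

Not touching yet; another 2 mm, then release.

```bash
python3 -m jog '[{"dr":[0,0,0],"travel":[0,0,0.001],"grip":0.020},{"dr":[0,0,0],"travel":[0,0,0.001],"grip":0.020},{"dr":[0,0,0],"travel":[0,0,0],"grip":0.020},{"dr":[0,0,0],"travel":[0,0,0],"grip":0.020}]'
python3 -m jog '[{"dr":[0,0,0],"travel":[0,0,0],"grip":0.032},{"dr":[0,0,0],"travel":[0,0,0],"grip":0.038},{"dr":[0,0,0],"travel":[0,0,0],"grip":0.044},{"dr":[0,0,0],"travel":[0,0,0],"grip":0.044},{"dr":[0,0,0],"travel":[0,0,-0.010],"grip":0.044},{"dr":[0,0,0],"travel":[0,0,-0.025],"grip":0.045},{"dr":[0,0,0],"travel":[0,0,-0.040],"grip":0.050},{"dr":[0,0,0],"travel":[0,0,-0.040],"grip":0.060}]'
python3 -m jog '[{"dr":[0,0,0],"travel":[0,0,-0.020],"grip":0.060}]'
python3 plan.py 654.3 127.1 225 87
```

```text
t: 13.4
tcp_pos: [545.4, -318.2, 93.3]
orientation: [180.0, 0.0, 87.1]
ft_force: [-1.8, 1.0, 3.0]
gripper_width: 28.7
t: 14.07
tcp_pos: [544.9, -317.8, 209.2]
orientation: [-179.9, -0.1, 87.1]
ft_force: [0.5, 0.5, 0.5]
gripper_width: 59.7
t: 14.15
tcp_pos: [545.9, -318.5, 234.0]
orientation: [179.7, 0.2, 87.1]
ft_force: [1.0, 0.3, 0.9]
gripper_width: 60.1
t 14.2 tcp [ 545.9 -318.5  234. ] rpy [179.7   0.2  87.1] F [1.  0.3 0.9] w 60.1 q6 -121
yaw 87.1 travel mm [450.5  85.5   9. ] dist 459
yaw 87.0 travel mm [450.7  84.9   9. ] dist 459
dr z 0.07303703169733922
```

```bash
python3 -m jog '[{"dr":[0,0,0],"travel":[0.0322,0.0061,0],"grip":0.06},{"dr":[0,0,0],"travel":[0.0322,0.0061,0],"grip":0.06},{"dr":[0,0,0],"travel":[0.0322,0.0061,0],"grip":0.06},{"dr":[0,0,0],"travel":[0.0322,0.0061,0],"grip":0.06},{"dr":[0,0,0],"travel":[0.0322,0.0061,0],"grip":0.06},{"dr":[0,0,0],"travel":[0.0322,0.0061,0],"grip":0.06},{"dr":[0,0,0],"travel":[0.0322,0.0061,0],"grip":0.06}]'
python3 -m jog '[{"dr":[0,0,0],"travel":[0.0322,0.0061,0],"grip":0.06},{"dr":[0,0,0],"travel":[0.0322,0.0061,0],"grip":0.06},{"dr":[0,0,0],"travel":[0.0322,0.0061,0],"grip":0.06},{"dr":[0,0,0],"travel":[0.0322,0.0061,0],"grip":0.06},{"dr":[0,0,0],"travel":[0.0322,0.0061,0],"grip":0.06},{"dr":[0,0,0],"travel":[0.0322,0.0061,0],"grip":0.06},{"dr":[0,0,0],"travel":[0.0322,0.0061,0],"grip":0.06},{"dr":[0,0,0],"travel":[0,0,0],"grip":0.06}]'
python3 -m jog '[{"dr":[0,0,0],"travel":[0,0,0],"grip":0.06},{"dr":[0,0,0],"travel":[0,0,0],"grip":0.06}]'
python3 plan.py 654.3 127.1 109 87
python3 - <<'E'
from h import *
for n in("scene","top"):
    im=robot.get_image(n);np.save(n+"4.npy",im)
a=cv2.resize(np.load("scene4.npy")[100:290,70:370,::-1],None,fx=1.8,fy=1.8);b=cv2.resize(np.load("top4.npy")[100:270,320:420,::-1],None,fx=2,fy=2)
c=np.zeros((342,200+540,3),np.uint8);c[:,:540]=a;c[:340,540:]=b
cv2.imwrite("pics/v4.png",c)
E
```

```text
t: 14.73
tcp_pos: [599.6, -93.5, 228.9]
orientation: [180.0, 0.0, 87.1]
ft_force: [0.3, -1.0, -0.3]
gripper_width: 59.9
t: 15.4
tcp_pos: [653.8, 133.1, 228.5]
orientation: [180.0, -0.1, 87.3]
ft_force: [-0.9, -0.0, -0.3]
gripper_width: 60.1
t: 15.57
tcp_pos: [653.5, 127.4, 228.2]
orientation: [180.0, 0.0, 87.1]
ft_force: [-0.1, -0.1, 0.4]
gripper_width: 60.3
t 15.6 tcp [653.5 127.4 228.2] rpy [180.    0.   87.1] F [-0.1 -0.1  0.4] w 60.3 q6 -79
yaw 87.1 travel mm [ -0.3   0.8 119.2] dist 119
yaw 87.0 travel mm [ -0.3   0.8 119.2] dist 119
dr z 0.07926597622952158
```

View pics/v4.png

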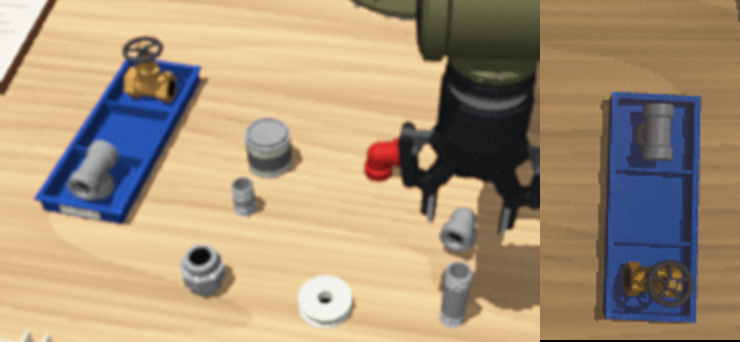

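The tee and valve stand upright in the two end compartments. Next is the long nipple.

```bash
python3 -m jog '[{"dr":[0,0,0],"travel":[0,0.001,0.020],"grip":0.06},{"dr":[0,0,0],"travel":[0,0,0.025],"grip":0.06},{"dr":[0,0,0],"travel":[0,0,0.025],"grip":0.06},{"dr":[0,0,0],"travel":[0,0,0.025],"grip":0.06},{"dr":[0,0,0],"travel":[0,0,0.015],"grip":0.06},{"dr":[0,0,0],"travel":[0,0,0.009],"grip":0.055},{"dr":[0,0,0],"travel":[0,0,0],"grip":0.045},{"dr":[0,0,0],"travel":[0,0,0],"grip":0.038}]' 35
python3 -m jog '[{"dr":[0,0,0],"travel":[0,0,0],"grip":0.033},{"dr":[0,0,0],"travel":[0,0,0],"grip":0.029},{"dr":[0,0,0],"travel":[0,0,0],"grip":0.025},{"dr":[0,0,0],"travel":[0,0,0],"grip":0.018},{"dr":[0,0,0],"travel":[0,0,0],"grip":0.018},{"dr":[0,0,0],"travel":[0,0,0],"grip":0.018},{"dr":[0,0,0],"travel":[0,0,0],"grip":0.018}]'
python3 plan.py
python3 -m jog '[{"dr":[0,0,0],"travel":[0,0,-0.005],"grip":0.018},{"dr":[0,0,0],"travel":[0,0,-0.015],"grip":0.018},{"dr":[0,0,0],"travel":[0,0,-0.025],"grip":0.018},{"dr":[0,0,0],"travel":[0,0,-0.025],"grip":0.018},{"dr":[0,0,0],"travel":[0,0,-0.025],"grip":0.018},{"dr":[0,0,0],"travel":[0,0,-0.010],"grip":0.018},{"dr":[0,0,0],"travel":[0,0,0],"grip":0.018}]'
python3 plan.py 455.4 -315.1 215 87.1
```

```text
t: 16.33
tcp_pos: [654.9, 127.2, 109.6]
orientation: [180.0, -0.0, 87.0]
ft_force: [-0.3, -0.8, -0.0]
gripper_width: 38.0
t: 16.92
tcp_pos: [655.1, 127.8, 110.4]
orientation: [179.9, -0.0, 87.1]
ft_force: [-1.3, 0.2, 7.1]
gripper_width: 25.9
t 16.9 tcp [655.1 127.8 110.4] rpy [179.9  -0.   87.1] F [-1.3  0.2  7.1] w 25.9 q6 -79
t: 17.5
tcp_pos: [655.2, 127.8, 216.8]
orientation: [179.7, -0.0, 87.1]
ft_force: [0.9, 0.6, -1.3]
gripper_width: 25.4
t 17.5 tcp [655.2 127.8 216.8] rpy [179.7  -0.   87.1] F [ 0.9  0.6 -1.3] w 25.4 q6 -79
yaw 87.1 travel mm [-452.5 -177.     1.8] dist 486
yaw 87.1 travel mm [-452.5 -177.1    1.8] dist 486
dr z -0.019799903668030083
```

```bash
python3 -m jog '[{"dr":[0,0,0],"travel":[-0.015,-0.006,0],"grip":0.018},{"dr":[0,0,0],"travel":[-0.029,-0.0113,0],"grip":0.018},{"dr":[0,0,0],"travel":[-0.029,-0.0113,0],"grip":0.018},{"dr":[0,0,0],"travel":[-0.029,-0.0113,0],"grip":0.018},{"dr":[0,0,0],"travel":[-0.029,-0.0113,0],"grip":0.018},{"dr":[0,0,0],"travel":[-0.029,-0.0113,0],"grip":0.018},{"dr":[0,0,0],"travel":[-0.029,-0.0113,0],"grip":0.018},{"dr":[0,0,0],"travel":[-0.029,-0.0113,0],"grip":0.018}]'
python3 -m jog '[{"dr":[0,0,0],"travel":[-0.029,-0.0113,0],"grip":0.018},{"dr":[0,0,0],"travel":[-0.029,-0.0113,0],"grip":0.018},{"dr":[0,0,0],"travel":[-0.029,-0.0113,0],"grip":0.018},{"dr":[0,0,0],"travel":[-0.029,-0.0113,0],"grip":0.018},{"dr":[0,0,0],"travel":[-0.029,-0.0113,0],"grip":0.018},{"dr":[0,0,0],"travel":[-0.029,-0.0113,0],"grip":0.018},{"dr":[0,0,0],"travel":[-0.029,-0.0113,0],"grip":0.018},{"dr":[0,0,0],"travel":[-0.029,-0.0113,0],"grip":0.018}]'
python3 -m jog '[{"dr":[0,0,0],"travel":[-0.003,-0.0015,0],"grip":0.018},{"dr":[0,0,0],"travel":[0,0,0],"grip":0.018},{"dr":[0,0,0],"travel":[0,0,0],"grip":0.018}]'
python3 plan.py 455.4 -315.1 115 87.1
```

```text
t: 18.17
tcp_pos: [557.1, -86.7, 212.1]
orientation: [-179.9, -0.0, 87.1]
ft_force: [0.8, -0.4, -1.6]
gripper_width: 25.7
t: 18.83
tcp_pos: [455.1, -313.7, 212.2]
orientation: [-179.9, -0.1, 87.1]
ft_force: [-0.2, 0.6, -0.9]
gripper_width: 25.5
t: 19.08
tcp_pos: [454.5, -315.2, 212.7]
orientation: [-179.9, -0.1, 87.0]
ft_force: [0.4, 0.6, -1.3]
gripper_width: 25.9
t 19.1 tcp [ 454.5 -315.2  212.7] rpy [-179.9   -0.1   87. ] F [ 0.4  0.6 -1.3] w 25.9 q6 -126
yaw 87.0 travel mm [ 0.1  0.9 97.7] dist 98
yaw 87.1 travel mm [ 0.1  0.9 97.7] dist 98
dr z -0.05206745628549925
```

```bash
python3 -m jog '[{"dr":[0,0,0],"travel":[0,0.0009,0.015],"grip":0.018},{"dr":[0,0,0],"travel":[0,0,0.025],"grip":0.018},{"dr":[0,0,0],"travel":[0,0,0.025],"grip":0.018},{"dr":[0,0,0],"travel":[0,0,0.015],"grip":0.018},{"dr":[0,0,0],"travel":[0,0,0.010],"grip":0.018},{"dr":[0,0,0],"travel":[0,0,0.005],"grip":0.018},{"dr":[0,0,0],"travel":[0,0,0.001],"grip":0.018},{"dr":[0,0,0],"travel":[0,0,0],"grip":0.018}]'
python3 -m jog '[{"dr":[0,0,0],"travel":[0,0,0.001],"grip":0.018},{"dr":[0,0,0],"travel":[0,0,0.001],"grip":0.018},{"dr":[0,0,0],"travel":[0,0,0],"grip":0.018},{"dr":[0,0,0],"travel":[0,0,0],"grip":0.018}]'
```

```text
t: 19.75
tcp_pos: [456.0, -315.5, 118.3]
orientation: [180.0, 0.0, 87.1]
ft_force: [0.5, -0.3, -2.1]
gripper_width: 25.6
t: 20.08
tcp_pos: [455.7, -315.8, 116.3]
orientation: [180.0, 0.0, 87.1]
ft_force: [0.1, 0.7, -1.3]
gripper_width: 25.5
```

```bash
python3 -m jog '[{"dr":[0,0,0],"travel":[0,0,0.001],"grip":0.018},{"dr":[0,0,0],"travel":[0,0,0.001],"grip":0.018},{"dr":[0,0,0],"travel":[0,0,0.0005],"grip":0.018},{"dr":[0,0,0],"travel":[0,0,0],"grip":0.018},{"dr":[0,0,0],"travel":[0,0,0],"grip":0.018}]'
python3 -m jog '[{"dr":[0,0,0],"travel":[0,0,0],"grip":0.029},{"dr":[0,0,0],"travel":[0,0,0],"grip":0.034},{"dr":[0,0,0],"travel":[0,0,0],"grip":0.042},{"dr":[0,0,0],"travel":[0,0,0],"grip":0.045},{"dr":[0,0,0],"travel":[0,0,-0.010],"grip":0.045},{"dr":[0,0,0],"travel":[0,0,-0.025],"grip":0.045},{"dr":[0,0,0],"travel":[0,0,-0.040],"grip":0.050},{"dr":[0,0,0],"travel":[0,0,-0.040],"grip":0.060}]'
python3 -m jog '[{"dr":[0,0,0],"travel":[0,0,0],"grip":0.070}]'
python3 plan.py 541 126 215 79
```

```text
t: 20.5
tcp_pos: [455.8, -315.9, 114.3]
orientation: [180.0, 0.0, 87.1]
ft_force: [-3.1, 2.4, 10.9]
gripper_width: 25.6
t: 21.17
tcp_pos: [455.1, -315.4, 229.8]
orientation: [-179.9, -0.1, 87.1]
ft_force: [1.8, -0.2, 0.6]
gripper_width: 59.5
t: 21.25
tcp_pos: [457.1, -316.9, 236.8]
orientation: [179.5, 0.4, 87.1]
ft_force: [0.5, 0.3, 1.7]
gripper_width: 69.6
t 21.2 tcp [ 457.1 -316.9  236.8] rpy [179.5   0.4  87.1] F [0.5 0.3 1.7] w 69.6 q6 -126
yaw 87.1 travel mm [446.6  61.2  21.8] dist 451
yaw 79.0 travel mm [450.7  -2.2  21.8] dist 451
dr z 8.076324712175392
```

```bash
python3 -m jog '[{"dr":[0,0,0],"travel":[0.0319,0.0044,0.001],"grip":0.07},{"dr":[0,0,0],"travel":[0.0319,0.0044,0.001],"grip":0.07},{"dr":[0,0,0],"travel":[0.0319,0.0044,0.001],"grip":0.07},{"dr":[0,0,0],"travel":[0.0319,0.0044,0.001],"grip":0.07},{"dr":[0,0,0],"travel":[0.0319,0.0044,0.001],"grip":0.07},{"dr":[0,0,0],"travel":[0.0319,0.0044,0.001],"grip":0.07},{"dr":[0,0,0],"travel":[0.0319,0.0044,0.001],"grip":0.07}]'
python3 - <<'E'
from h import *
im=robot.get_image("scene")
cv2.imwrite("pics/v5s.png",im[...,::-1]);np.save("scene5.npy",im);np.save("top5.npy",robot.get_image("top"))
E
python3 -m jog '[{"dr":[0,0,0],"travel":[0.0319,0.0044,0.001],"grip":0.07},{"dr":[0,0,0],"travel":[0.0319,0.0044,0.001],"grip":0.07},{"dr":[0,0,0],"travel":[0.0319,0.0044,0.001],"grip":0.07},{"dr":[0,0,0],"travel":[0.0319,0.0044,0.001],"grip":0.07},{"dr":[0,0,0],"travel":[0.0319,0.0044,0.001],"grip":0.07},{"dr":[0,0,0],"travel":[0.0319,0.0044,0.001],"grip":0.07},{"dr":[0,0,0],"travel":[0.0319,0.0044,0.001],"grip":0.07}]'
python3 -m jog '[{"dr":[0,0,4],"travel":[0,0,0.025],"grip":0.07},{"dr":[0,0,4],"travel":[0,0,0.030],"grip":0.07},{"dr":[0,0,0],"travel":[0,0,0.015],"grip":0.07},{"dr":[0,0,0],"travel":[0,0,0],"grip":0.07},{"dr":[0,0,0],"travel":[0,0,0],"grip":0.07}]'
python3 plan.py 540.5 125.4 88 79
python3 - <<'E'
from h import *
a=cv2.resize(robot.get_image("scene")[100:290,70:400,::-1],None,fx=1.6,fy=1.6);b=cv2.resize(np.load("top5.npy")[80:270,90:430,::-1],None,fx=1.55,fy=1.55)
c=np.zeros((600,528,3),np.uint8);c[:304]=a;c[304:304+b.shape[0],:b.shape[1]]=b[:296]
cv2.imwrite("pics/v5.png",c)
E
```

```text
t: 21.83
tcp_pos: [497.8, -92.7, 222.0]
orientation: [180.0, 0.0, 87.1]
ft_force: [-0.3, -0.3, 0.3]
gripper_width: 70.0
t: 22.52
tcp_pos: [540.2, 128.2, 214.9]
orientation: [180.0, 0.0, 87.1]
ft_force: [1.0, -0.5, 0.1]
gripper_width: 70.1
t: 22.93
tcp_pos: [540.1, 126.7, 144.7]
orientation: [-180.0, 0.0, 79.1]
ft_force: [0.5, -0.1, 0.8]
gripper_width: 69.9
t 22.9 tcp [540.1 126.7 144.7] rpy [-180.     0.    79.1] F [ 0.5 -0.1  0.8] w 69.9 q6 -70
yaw 79.1 travel mm [-1.2  0.6 56.7] dist 57
yaw 79.0 travel mm [-1.2  0.6 56.7] dist 57
dr z 0.0803633259461094
```

View pics/v5.png

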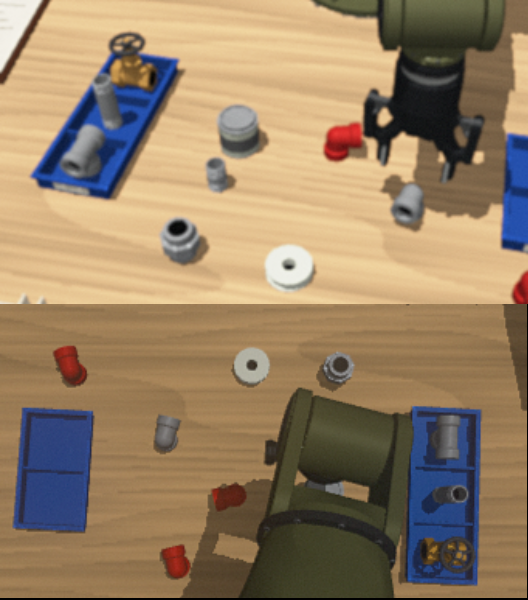

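Tray3 now holds the valve, long nipple and tee, all upright; their slight lean to the left is perspective. The gripper straddles the grey elbow, so I'll grasp it.

```bash
python3 -m jog '[{"dr":[0,0,0],"travel":[-0.0012,0.0006,0.015],"grip":0.07},{"dr":[0,0,0],"travel":[0,0,0.020],"grip":0.07},{"dr":[0,0,0],"travel":[0,0,0.012],"grip":0.07},{"dr":[0,0,0],"travel":[0,0,0.009],"grip":0.065},{"dr":[0,0,0],"travel":[0,0,0],"grip":0.055},{"dr":[0,0,0],"travel":[0,0,0],"grip":0.045},{"dr":[0,0,0],"travel":[0,0,0],"grip":0.038},{"dr":[0,0,0],"travel":[0,0,0],"grip":0.033}]' 35
python3 -m jog '[{"dr":[0,0,0],"travel":[0,0,0],"grip":0.030},{"dr":[0,0,0],"travel":[0,0,0],"grip":0.027},{"dr":[0,0,0],"travel":[0,0,0],"grip":0.020},{"dr":[0,0,0],"travel":[0,0,0],"grip":0.020},{"dr":[0,0,0],"travel":[0,0,0],"grip":0.020},{"dr":[0,0,0],"travel":[0,0,0],"grip":0.020}]'
python3 plan.py
python3 -m jog '[{"dr":[0,0,0],"travel":[0,0,-0.005],"grip":0.020},{"dr":[0,0,0],"travel":[0,0,-0.015],"grip":0.020},{"dr":[0,0,0],"travel":[0,0,-0.025],"grip":0.020},{"dr":[0,0,0],"travel":[0,0,-0.025],"grip":0.020},{"dr":[0,0,0],"travel":[0,0,-0.020],"grip":0.020},{"dr":[0,0,0],"travel":[0,0,-0.010],"grip":0.020},{"dr":[0,0,0],"travel":[0,0,0],"grip":0.020}]'
python3 plan.py 541 298.5 188 87
python3 - <<'E'
from h import *
top=np.load("top5.npy");g=masks(top)["blue"];g[:,:95]=0;g[:,200:]=0
for c in blobs(g,1000): print(cast("top",cv2.boxPoints(cv2.minAreaRect(c)),26).mean(0))
# scene: tray2 hull in full frame
b=masks(np.load("scene5.npy"))["blue"];b[:,:350]=0
for c in blobs(b,800): print(cast("scene",cv2.approxPolyDP(cv2.convexHull(c),8,True)[:,0],26))
E
```

```text
t: 23.65
tcp_pos: [540.8, 126.0, 89.5]
orientation: [179.9, -0.0, 79.1]
ft_force: [-1.1, 2.2, 0.9]
gripper_width: 33.1
t: 24.15
tcp_pos: [540.7, 126.2, 89.5]
orientation: [179.9, -0.1, 79.1]
ft_force: [-1.8, 2.1, 7.3]
gripper_width: 29.0
t 24.1 tcp [540.7 126.2  89.5] rpy [179.9  -0.1  79.1] F [-1.8  2.1  7.3] w 29.0 q6 -70
t: 24.73
tcp_pos: [540.8, 125.9, 190.6]
orientation: [179.8, -0.1, 79.1]
ft_force: [0.5, 0.3, -1.4]
gripper_width: 28.7
t 24.7 tcp [540.8 125.9 190.6] rpy [179.8  -0.1  79.1] F [ 0.5  0.3 -1.4] w 28.7 q6 -70
yaw 79.1 travel mm [169.5 -32.5   2.6] dist 173
yaw 87.0 travel mm [172.3  -8.9   2.6] dist 173
dr z -7.9227577713695325
[493.8 301.4]
[[399.8 253.7]
 [403.5 357.9]
 [599.9 340.6]
 [597.6 246. ]]
[[-536.6  294.8]
 [-603.4  683.6]
 [-506.2  683. ]]
```

```bash
python3 -m jog '[{"dr":[0,0,-4],"travel":[0,0,0],"grip":0.020},{"dr":[0,0,-4],"travel":[0,0,0],"grip":0.020},{"dr":[0,0,0],"travel":[0.0155,-0.001,0],"grip":0.020},{"dr":[0,0,0],"travel":[0.028,-0.002,0],"grip":0.020},{"dr":[0,0,0],"travel":[0.028,-0.002,0],"grip":0.020},{"dr":[0,0,0],"travel":[0.028,-0.002,0],"grip":0.020},{"dr":[0,0,0],"travel":[0.028,-0.002,0],"grip":0.020},{"dr":[0,0,0],"travel":[0.028,-0.002,0],"grip":0.020}]'
python3 -m jog '[{"dr":[0,0,0],"travel":[0.017,-0.0013,0],"grip":0.020},{"dr":[0,0,0],"travel":[0,0,0],"grip":0.020},{"dr":[0,0,0],"travel":[0,0,0],"grip":0.020},{"dr":[0,0,0],"travel":[0,0,0],"grip":0.020}]'
python3 plan.py 537.5 299 96 87
python3 - <<'E'
from h import *
a=cv2.resize(robot.get_image("scene")[130:290,340:500,::-1],(390,390));b=cv2.resize(robot.get_image("top")[110:260,70:220,::-1],(390,390))
cv2.imwrite("pics/v6.png",np.hstack([a,b]))
E
```

```text
t: 25.4
tcp_pos: [536.6, 282.8, 186.6]
orientation: [-179.9, 0.1, 87.1]
ft_force: [0.5, 0.3, -2.0]
gripper_width: 29.0
t: 25.73
tcp_pos: [536.6, 298.0, 187.2]
orientation: [-179.9, 0.1, 87.1]
ft_force: [-0.2, 0.9, -1.4]
gripper_width: 29.2
t 25.7 tcp [536.6 298.  187.2] rpy [-179.9    0.1   87.1] F [-0.2  0.9 -1.4] w 29.2 q6 -61
yaw 87.1 travel mm [ 1.   0.8 91.2] dist 91
yaw 87.0 travel mm [ 1.   0.8 91.2] dist 91
dr z 0.06109745226103769
```

View pics/v6.png

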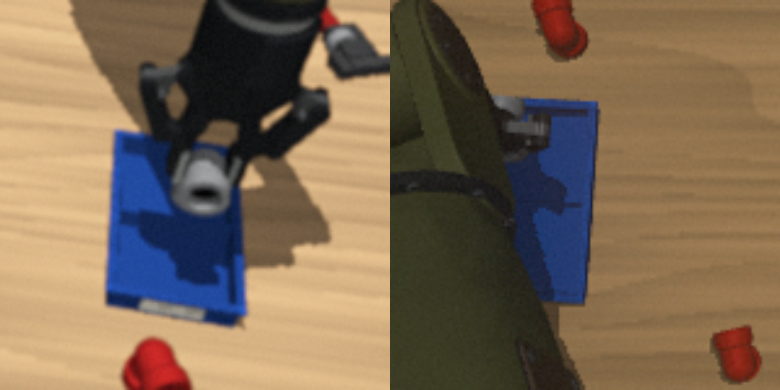

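The elbow is held level over the far compartment of tray2. Floor contact should come at a TCP height of about 93.5 mm.

```bash
python3 -m jog '[{"dr":[0,0,0],"travel":[0.001,0.001,0.015],"grip":0.020},{"dr":[0,0,0],"travel":[0,0,0.025],"grip":0.020},{"dr":[0,0,0],"travel":[0,0,0.022],"grip":0.020},{"dr":[0,0,0],"travel":[0,0,0.015],"grip":0.020},{"dr":[0,0,0],"travel":[0,0,0.009],"grip":0.020},{"dr":[0,0,0],"travel":[0,0,0.004],"grip":0.020},{"dr":[0,0,0],"travel":[0,0,0.0015],"grip":0.020},{"dr":[0,0,0],"travel":[0,0,0],"grip":0.020}]'
python3 -m jog '[{"dr":[0,0,0],"travel":[0,0,0.001],"grip":0.020},{"dr":[0,0,0],"travel":[0,0,0],"grip":0.020},{"dr":[0,0,0],"travel":[0,0,0],"grip":0.020}]'
```

```text
t: 26.5
tcp_pos: [538.2, 299.6, 97.5]
orientation: [180.0, -0.0, 87.1]
ft_force: [-0.4, 0.2, -1.0]
gripper_width: 28.5
t: 26.75
tcp_pos: [538.0, 299.8, 96.5]
orientation: [180.0, -0.0, 87.1]
ft_force: [-1.3, -0.3, -1.7]
gripper_width: 29.1
```

```bash
python3 -m jog '[{"dr":[0,0,0],"travel":[0,0,0.001],"grip":0.020},{"dr":[0,0,0],"travel":[0,0,0.001],"grip":0.020},{"dr":[0,0,0],"travel":[0,0,0.001],"grip":0.020},{"dr":[0,0,0],"travel":[0,0,0],"grip":0.020},{"dr":[0,0,0],"travel":[0,0,0],"grip":0.020}]'
python3 -m jog '[{"dr":[0,0,0],"travel":[0,0,0],"grip":0.032},{"dr":[0,0,0],"travel":[0,0,0],"grip":0.038},{"dr":[0,0,0],"travel":[0,0,0],"grip":0.046},{"dr":[0,0,0],"travel":[0,0,0],"grip":0.046},{"dr":[0,0,0],"travel":[0,0,-0.010],"grip":0.046},{"dr":[0,0,0],"travel":[0,0,-0.025],"grip":0.046},{"dr":[0,0,0],"travel":[0,0,-0.040],"grip":0.050},{"dr":[0,0,0],"travel":[0,0,-0.030],"grip":0.055}]'
python3 plan.py 542.2 -131.9 180 87
```

```text
t: 27.17
tcp_pos: [537.9, 299.8, 93.5]
orientation: [180.0, -0.0, 87.1]
ft_force: [-3.8, -2.1, 6.5]
gripper_width: 28.9
t: 27.83
tcp_pos: [537.9, 299.7, 200.9]
orientation: [179.9, -0.0, 87.1]
ft_force: [0.6, -0.3, 0.1]
gripper_width: 55.0
t 27.8 tcp [537.9 299.7 200.9] rpy [179.9  -0.   87.1] F [ 0.6 -0.3  0.1] w 55.0 q6 -61
yaw 87.1 travel mm [-430.9   26.3   20.9] dist 432
yaw 87.0 travel mm [-430.8   26.9   20.9] dist 432
dr z 0.07368326484143495
```

```bash
python3 -m jog '[{"dr":[0,0,0],"travel":[-0.0308,0.0019,0.001],"grip":0.055},{"dr":[0,0,0],"travel":[-0.0308,0.0019,0.001],"grip":0.055},{"dr":[0,0,0],"travel":[-0.0308,0.0019,0.001],"grip":0.055},{"dr":[0,0,0],"travel":[-0.0308,0.0019,0.001],"grip":0.055},{"dr":[0,0,0],"travel":[-0.0308,0.0019,0.001],"grip":0.055},{"dr":[0,0,0],"travel":[-0.0308,0.0019,0.001],"grip":0.055},{"dr":[0,0,0],"travel":[-0.0308,0.0019,0.001],"grip":0.055}]'
python3 -m jog '[{"dr":[0,0,0],"travel":[-0.0308,0.0019,0.001],"grip":0.055},{"dr":[0,0,0],"travel":[-0.0308,0.0019,0.001],"grip":0.055},{"dr":[0,0,0],"travel":[-0.0308,0.0019,0.001],"grip":0.055},{"dr":[0,0,0],"travel":[-0.0308,0.0019,0.001],"grip":0.055},{"dr":[0,0,0],"travel":[-0.0308,0.0019,0.001],"grip":0.055},{"dr":[0,0,0],"travel":[-0.0308,0.0019,0.001],"grip":0.055},{"dr":[0,0,0],"travel":[-0.0308,0.0019,0.001],"grip":0.055},{"dr":[0,0,0],"travel":[0,0,0.020],"grip":0.055}]'
python3 -m jog '[{"dr":[0,0,0],"travel":[0,0,0.010],"grip":0.055},{"dr":[0,0,0],"travel":[0,0,0],"grip":0.055},{"dr":[0,0,0],"travel":[0,0,0],"grip":0.055}]'
python3 plan.py 542.2 -131.9 82 87
python3 - <<'E'
from h import *
im=robot.get_image("scene");np.save("scene7.npy",im)
a=cv2.resize(im[100:300,130:280,::-1],(390,520));b=cv2.resize(robot.get_image("top")[110:260,70:220,::-1],(390,390))
c=np.zeros((520,780,3),np.uint8);c[:,:390]=a;c[:390,390:]=b
cv2.imwrite("pics/v7.png",c)
E
```

```text
t: 28.42
tcp_pos: [540.0, 82.3, 191.7]
orientation: [179.9, -0.0, 87.1]
ft_force: [0.3, 0.8, 0.8]
gripper_width: 55.1
t: 29.08
tcp_pos: [543.5, -137.1, 167.5]
orientation: [179.6, 0.1, 86.9]
ft_force: [0.9, 0.7, 0.1]
gripper_width: 55.3
t: 29.33
tcp_pos: [542.3, -131.5, 153.9]
orientation: [-179.9, -0.0, 87.1]
ft_force: [-0.1, -0.1, 0.5]
gripper_width: 54.9
t 29.3 tcp [ 542.3 -131.5  153.9] rpy [-179.9   -0.    87.1] F [-0.1 -0.1  0.5] w 54.9 q6 -105
yaw 87.1 travel mm [-0.4 -0.1 71.9] dist 72
yaw 87.0 travel mm [-0.4 -0.1 71.9] dist 72
dr z 0.12076968102951469
```

View pics/v7.png

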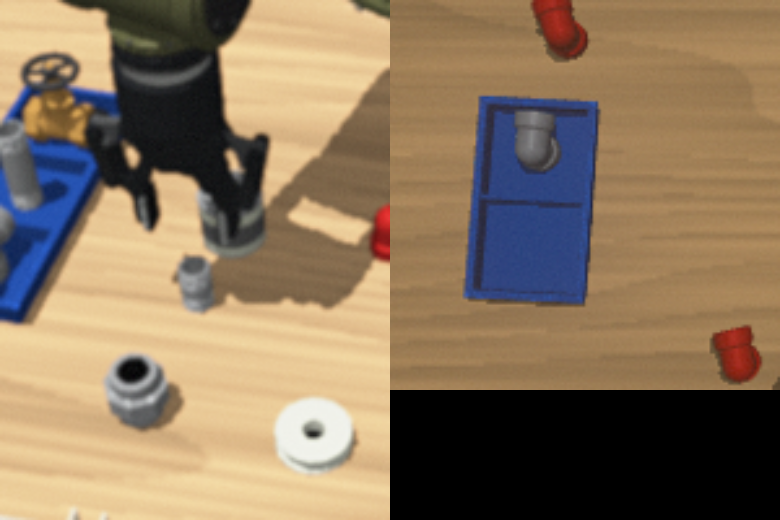

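The elbow stands upright in the far compartment of tray2, and the gripper is centred over the short nipple.

```bash
python3 -m jog '[{"dr":[0,0,0],"travel":[0,0,0.015],"grip":0.055},{"dr":[0,0,0],"travel":[0,0,0.025],"grip":0.055},{"dr":[0,0,0],"travel":[0,0,0.018],"grip":0.055},{"dr":[0,0,0],"travel":[0,0,0.009],"grip":0.050},{"dr":[0,0,0],"travel":[0,0,0.004],"grip":0.045},{"dr":[0,0,0],"travel":[0,0,0],"grip":0.038},{"dr":[0,0,0],"travel":[0,0,0],"grip":0.033},{"dr":[0,0,0],"travel":[0,0,0],"grip":0.029}]' 30
python3 -m jog '[{"dr":[0,0,0],"travel":[0,0,0],"grip":0.025},{"dr":[0,0,0],"travel":[0,0,0],"grip":0.018},{"dr":[0,0,0],"travel":[0,0,0],"grip":0.018},{"dr":[0,0,0],"travel":[0,0,0],"grip":0.018},{"dr":[0,0,0],"travel":[0,0,0],"grip":0.018}]'
python3 plan.py
python3 -m jog '[{"dr":[0,0,0],"travel":[0,0,-0.005],"grip":0.018},{"dr":[0,0,0],"travel":[0,0,-0.015],"grip":0.018},{"dr":[0,0,0],"travel":[0,0,-0.025],"grip":0.018},{"dr":[0,0,0],"travel":[0,0,-0.025],"grip":0.018},{"dr":[0,0,0],"travel":[0,0,-0.020],"grip":0.018},{"dr":[0,0,0],"travel":[0,0,-0.010],"grip":0.018},{"dr":[0,0,0],"travel":[0,0,0],"grip":0.018}]'
python3 plan.py 451 302 183 87
```

```text
t: 30.1
tcp_pos: [542.9, -132.4, 84.1]
orientation: [179.9, 0.0, 87.1]
ft_force: [0.0, -0.2, 0.9]
gripper_width: 29.2
t: 30.52
tcp_pos: [542.9, -132.3, 84.2]
orientation: [179.9, 0.0, 87.1]
ft_force: [-1.5, 2.0, 5.9]
gripper_width: 26.0
t 30.5 tcp [ 542.9 -132.3   84.2] rpy [179.9   0.   87.1] F [-1.5  2.   5.9] w 26.0 q6 -105
t: 31.1
tcp_pos: [543.0, -132.5, 185.3]
orientation: [179.8, 0.1, 87.1]
ft_force: [0.4, 0.5, -0.7]
gripper_width: 25.8
t 31.1 tcp [ 543.  -132.5  185.3] rpy [179.8   0.1  87.1] F [ 0.4  0.5 -0.7] w 25.8 q6 -105
yaw 87.1 travel mm [ 429.2 -114.1    2.3] dist 444
yaw 87.0 travel mm [ 429.1 -114.6    2.3] dist 444
dr z 0.07369438356622027
```

```bash
python3 -m jog '[{"dr":[0,0,0],"travel":[0.0146,-0.0039,0],"grip":0.018},{"dr":[0,0,0],"travel":[0.0288,-0.0077,0],"grip":0.018},{"dr":[0,0,0],"travel":[0.0288,-0.0077,0],"grip":0.018},{"dr":[0,0,0],"travel":[0.0288,-0.0077,0],"grip":0.018},{"dr":[0,0,0],"travel":[0.0288,-0.0077,0],"grip":0.018},{"dr":[0,0,0],"travel":[0.0288,-0.0077,0],"grip":0.018},{"dr":[0,0,0],"travel":[0.0288,-0.0077,0],"grip":0.018},{"dr":[0,0,0],"travel":[0.0288,-0.0077,0],"grip":0.018}]'
python3 -m jog '[{"dr":[0,0,0],"travel":[0.0288,-0.0077,0],"grip":0.018},{"dr":[0,0,0],"travel":[0.0288,-0.0077,0],"grip":0.018},{"dr":[0,0,0],"travel":[0.0288,-0.0077,0],"grip":0.018},{"dr":[0,0,0],"travel":[0.0288,-0.0077,0],"grip":0.018},{"dr":[0,0,0],"travel":[0.0288,-0.0077,0],"grip":0.018},{"dr":[0,0,0],"travel":[0.0288,-0.0077,0],"grip":0.018},{"dr":[0,0,0],"travel":[0.0288,-0.0077,0],"grip":0.018},{"dr":[0,0,0],"travel":[0.0114,-0.0027,0],"grip":0.018}]'
python3 -m jog '[{"dr":[0,0,0],"travel":[0,0,0],"grip":0.018},{"dr":[0,0,0],"travel":[0,0,0],"grip":0.018},{"dr":[0,0,0],"travel":[0,0,0],"grip":0.018}]'
python3 plan.py 451 302 90 87
```

```text
t: 31.77
tcp_pos: [494.3, 88.4, 181.4]
orientation: [-179.9, 0.0, 87.1]
ft_force: [-0.4, 0.6, -0.8]
gripper_width: 25.6
t: 32.43
tcp_pos: [448.1, 305.1, 181.3]
orientation: [-179.9, 0.0, 87.2]
ft_force: [-0.7, -0.1, -0.9]
gripper_width: 25.9
t: 32.68
tcp_pos: [449.9, 301.3, 182.2]
orientation: [-179.9, 0.1, 87.0]
ft_force: [-0.1, -0.6, -1.3]
gripper_width: 25.6
t 32.7 tcp [449.9 301.3 182.2] rpy [-179.9    0.1   87. ] F [-0.1 -0.6 -1.3] w 25.6 q6 -57
yaw 87.0 travel mm [ 0.7  1.  92.2] dist 92
yaw 87.0 travel mm [ 0.7  1.  92.2] dist 92
dr z 0.049608338791131246
```

```bash
python3 -m jog '[{"dr":[0,0,0],"travel":[0.0007,0.001,0.015],"grip":0.018},{"dr":[0,0,0],"travel":[0,0,0.025],"grip":0.018},{"dr":[0,0,0],"travel":[0,0,0.022],"grip":0.018},{"dr":[0,0,0],"travel":[0,0,0.015],"grip":0.018},{"dr":[0,0,0],"travel":[0,0,0.009],"grip":0.018},{"dr":[0,0,0],"travel":[0,0,0.004],"grip":0.018},{"dr":[0,0,0],"travel":[0,0,0.002],"grip":0.018},{"dr":[0,0,0],"travel":[0,0,0],"grip":0.018}]'
python3 -m jog '[{"dr":[0,0,0],"travel":[0,0,0.001],"grip":0.018},{"dr":[0,0,0],"travel":[0,0,0.001],"grip":0.018},{"dr":[0,0,0],"travel":[0,0,0],"grip":0.018},{"dr":[0,0,0],"travel":[0,0,0],"grip":0.018}]'
```

```text
t: 33.35
tcp_pos: [451.4, 302.6, 91.3]
orientation: [180.0, -0.0, 87.0]
ft_force: [-0.2, 1.3, -1.0]
gripper_width: 26.1
t: 33.68
tcp_pos: [451.2, 302.9, 89.2]
orientation: [180.0, -0.0, 87.1]
ft_force: [-0.5, 0.6, -1.1]
gripper_width: 25.6
```

```bash
python3 -m jog '[{"dr":[0,0,0],"travel":[0,0,0.001],"grip":0.018},{"dr":[0,0,0],"travel":[0,0,0.0005],"grip":0.018},{"dr":[0,0,0],"travel":[0,0,0],"grip":0.018},{"dr":[0,0,0],"travel":[0,0,0],"grip":0.018}]'
python3 -m jog '[{"dr":[0,0,0],"travel":[0,0,0],"grip":0.029},{"dr":[0,0,0],"travel":[0,0,0],"grip":0.034},{"dr":[0,0,0],"travel":[0,0,0],"grip":0.042},{"dr":[0,0,0],"travel":[0,0,0],"grip":0.044},{"dr":[0,0,0],"travel":[0,0,-0.010],"grip":0.044},{"dr":[0,0,0],"travel":[0,0,-0.025],"grip":0.044},{"dr":[0,0,0],"travel":[0,0,-0.040],"grip":0.050},{"dr":[0,0,0],"travel":[0,0,-0.040],"grip":0.055}]'
python3 -m jog '[{"dr":[0,0,0],"travel":[0.012,-0.035,-0.010],"grip":0.055},{"dr":[0,0,0],"travel":[0.012,-0.035,0],"grip":0.055},{"dr":[0,0,0],"travel":[0.025,-0.025,0],"grip":0.055},{"dr":[0,0,0],"travel":[0.025,-0.025,0],"grip":0.055},{"dr":[0,0,0],"travel":[0.030,-0.020,0],"grip":0.055},{"dr":[0,0,0],"travel":[0.030,-0.020,0],"grip":0.055},{"dr":[0,0,0],"travel":[0.015,-0.010,0],"grip":0.055},{"dr":[0,0,0],"travel":[0,0,0],"grip":0.055}]'
python3 - <<'E'
from h import *
im=[robot.get_image(n) for n in("scene","top")]
c=np.zeros((600,620,3),np.uint8)
c[:310]=cv2.resize(im[0][100:310,60:480,::-1],(620,310));c[310:]=cv2.resize(im[1][90:260,90:425,::-1],(620,290))
cv2.imwrite("pics/v8.png",c);print(robot.observe()['t'],robot.observe()['tcp_pos'])
m=masks(im[1])
for n,b in(("now",im[1]),("start",np.load("top0.npy"))):
    mm=masks(b);g=cv2.morphologyEx((mm["grey"]|mm["red"]).astype(np.uint8),cv2.MORPH_OPEN,np.ones((2,2)));g[:85]=0;g[270:]=0;g[:,:95]=0;g[:,410:]=0
    print(n,[np.round(cv2.minAreaRect(q)[0],1).tolist() for q in blobs(g)])
E
```

```text
t: 34.02
tcp_pos: [451.3, 303.0, 88.2]
orientation: [180.0, -0.0, 87.1]
ft_force: [-2.8, -1.7, 8.9]
gripper_width: 25.8
t: 34.68
tcp_pos: [450.6, 302.6, 203.8]
orientation: [-179.9, 0.1, 87.1]
ft_force: [0.2, -0.4, 1.5]
gripper_width: 55.0
t: 35.35
tcp_pos: [286.8, 462.8, 213.1]
orientation: [180.0, -0.1, 87.3]
ft_force: [0.1, 0.2, -0.2]
gripper_width: 54.7
35.45 [288.6 460.5 212.7]
now [[204.6, 246.6], [385.0, 242.4], [123.5, 204.0], [384.0, 203.0], [238.0, 204.4], [300.0, 200.5], [127.5, 164.5], [377.4, 165.9], [309.0, 121.5], [253.0, 120.5], [135.2, 117.4]]
start [[203.0, 246.8], [238.4, 204.7], [300.0, 200.5], [198.1, 164.1], [243.9, 159.7], [309.0, 121.5], [195.7, 118.8], [253.0, 120.5], [135.0, 118.1]]
```

View pics/v8.png

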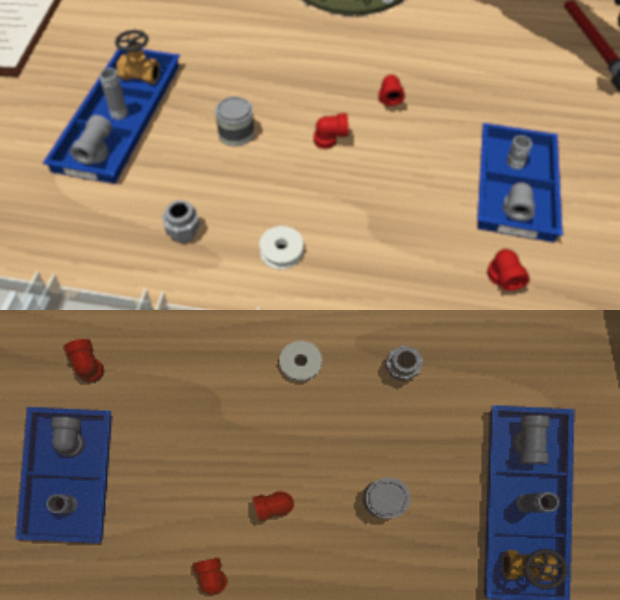

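All five fittings stand upright, one to a compartment. The tin, union and reel have the same top-view pixels as at the start: (300,200), (309,121) and (253,120). The red parts look undisturbed too, and the arm is clear of everything.

```bash
python3 -c "
from workcell import robot
print(robot.hand_in())"
```

```text
the job is handed in; nothing more can be done
None
```

I made up both kits and handed the job in at about 35 s; handing in gives no verdict.

- **Tray3:** the gate valve is in the near compartment, the long nipple in the middle and the tee in the far one.
- **Tray2:** the short nipple is in the near compartment and the elbow in the far one.
- **Order:** I placed them in the order you listed: valve, tee, long nipple, elbow, short nipple.

In the last pictures from both cameras, every fitting stands upright, one to a compartment, with the arm well clear. The centres of the tin, union and reel sit at the same top-view pixels as at the start. The red elbows look undisturbed: their centres differ by 0.5 to 1.6 pixels, which I took as mask noise. The force readings I took never went above about 12 N.

One measurement disagreed: the two cameras put tray2's centre about 7 mm apart along x. The top view showed both its fittings well clear of the walls. No other check failed.

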